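# Spot a drill point with a spring-loaded centre punch

## Robot

A 7-joint arm with a two-finger parallel gripper is mounted at the origin on a cart in front of the work surface, level with it; the furniture and walls round the work are solid. World frame = base frame: x ahead of the robot, y to its left, z up, the work surface at z = 0. Lengths are in m, angles in degrees, forces in N, time in s.
With the tool pointing down it reaches from about 0.4 to 0.85 m from the base axis. Payload 10.4 kg.
Tool frame: the origin (TCP) lies midway between the tips of the shut fingers; the grasp point (between the pads) lies 19 mm behind it; z points along the fingers, y is the direction in which the jaws open and shut (so a half turn about z gives the same grasp; the last joint's range is limited). The gripper opens to 85 mm and grips with 20 to 120 N. Pads are 22 mm wide; open, the fingers measure 114 mm over their backs; the gripper's body (76 mm by 85 mm) begins 54 mm behind the grasp point. The pads swing forward as they close: fully open they stand 13 mm farther back than shut.
Start: joints at [-75.206, 19.034, -3.707, 83.658, 1.238, 77.344, -5.071], TCP at [0.173, 0.601, 0.231] pointing down, gripper open.
Joint ranges: [-148.97, 148.97], [-28.65, 121.19], [-84.17, 76.75], [9.2, 138.47], [-72.65, 252.65], [3.7, 117.97], [-149.18, 149.18]. Speed limits (degrees/s): [127.2, 127.2, 159.86, 159.86, 180, 180, 180].

## Interface

Orientations are given as [roll, pitch, yaw] about the fixed x, y, z axes, in that order (R = Rz(yaw) Ry(pitch) Rx(roll)).
In Python, from workcell import manip gives the robot as it stands.
- The arm moves only by the shell command python3 -m inch 'ROWS' [FORCE]. ROWS is JSON, a list of rows, each a list of 5 numbers: the finger opening in m, from 0 to 0.0854, then the shift along the tool's x, y, z in m, then the turn about the tool's z in degrees. In form: [[claw, tx, ty, tz, twist], ...]. A call has 1 to 5 rows; each row is the pose to reach, as a shift and turn from the pose commanded when the call began, along the tool's axes at that moment; what a row does not reach only later rows make up. A row lasts 1/8 s, in which the tool goes at most 62.5 mm and 10.7 degrees, less where a joint would pass 70% of its speed; a pose out of reach is approached as far as the arm can. A call with a gripper value outside its range is refused whole. The fingers move at their own pace and stop on an object; FORCE is the grip in N (left out, the last holds). Time passes only in rows, so rows that repeat a pose let the fingers close. It gives the time, the measured TCP pose, the force and the opening at its end, in the units of the state.
- manip.state(): the state, without advancing time (a new reading comes with each control period).
- manip.capture(name): name is "scene" or "top"; returns a dict with "frame" (400x640x3 uint8, blue, green, red), "fx", "fy", "cx", "cy" (pixels), "R" (3x3) and "t" (3): a world point X has camera coordinates R X + t. Camera axes: x right, y down, z forward; pixel columns grow to the right and rows downward; lengths in m; the calibration is good to about 2 mm. A picture is of the moment at which its call begins. There is no depth.
- manip.finish_job(): hands the job in, once; it reports no verdict.
Trained networks look in the newest picture that a camera, given by its name, has taken for a name from the list of things; names that differ only in an ending like _2 or _b are one class to them, and where a whole thing is asked for, a point or a joint stands for the part that bears it (a point fixed in the world has none). Each returns a list of dicts, best first, with "p" (0 to 1); they miss things now and then, are a little off and sometimes report something else, mostly with a low value. They report only what shows in the picture. A call takes as long as a camera call. They do not tell look-alikes from the thing itself.
- manip.search_frame(query, camera): "at" ([x, y, z] in m, in the coordinates of the camera as it stood for that picture, good to about 4 mm: the middle of the surface that is visible of it).
- manip.tip_of(query, camera): "at" ([x, y, z] in m, in the coordinates of the camera as it stood for that picture, good to about 4 mm: a listed point, or the origin of a listed thing).
The state is a dict: "time": time; "qpos": joint angles; "qd": joint speeds; "tau": joint torques, N m; "tool_pos": TCP position; "tcp_rot": TCP orientation; "wrist_force": force on the tool from outside, world axes, zero at the start; "moment": the same for the moment, N m; "finger_gap": finger opening in m.
Only numpy, scipy, OpenCV 4.12 (cv2) and the standard library are available. Lean on these libraries where they do the work, as an engineer would, in place of code of your own. Each camera call takes 0.05 s, during which the arm holds its last target.

## Task

Take the red-handled spring-loaded centre punch out of its grey stand, put its tip into the funnel-shaped bush on the drill jig, and press it straight down on the brass blank inside until its hidden spring snaps, so that the drill point is marked. Stop pressing once it snaps: never lean on the jig with more than 20 N. Then put the punch back in its stand, upright and fully down, let go of it, and leave the jars, the bottle and the plaster model where they are.

Things in the scene. Friction and masses are not known exactly. Their poses are not given: they have to be found in the camera images.
- punch_grip (a point): centre of the punch's red square grip (16x16 mm, 44 mm long along the punch), half-way up it; z points up along the punch, x and y are square to the grip's flat faces; either pair of faces may be gripped, the yaw differs. A steel collar 32 mm across and 6 mm thick lies directly below the grip, its underside 28 mm below this point; a cap ends 28 mm above it
- punch_tip (a point): end of the punch's thin tip (6 mm across, round end), on its axis, 84 mm below the grip centre while cocked. Pressed, it yields against a hidden spring: force rises to about 10 N at 3 mm of travel, then falls; at about 5 mm the spring snaps over, the tip jumps in to 7.5 mm, the force drops to nothing and the tip stays in (76 mm below the grip centre). Pressed about 3 mm beyond the snap, it bears hard again
- jig: drill jig fixed to the bench: dark steel base plate 100x80x10 mm, above it an aluminium bush plate 56x72 mm with its top 42 mm over the bench and a brass blank under that plate. Origin at the centre of its underside, z up, x along the 100 mm side. Its place and yaw differ from start to start
- bush_mouth (a point): centre of the bush's mouth at the top of the aluminium plate, 42 mm over the bench: a funnel 22 mm across and 6 mm deep leading into a straight bore 10 mm across; the plate is 10 mm thick. The blank's surface lies somewhere between 10 and 24 mm below this point: its thickness differs from start to start and is not reported; it has to be felt
- stand: grey plastic block 64x64 mm, 64 mm high, on a black foot 84x84 mm, fixed to the bench; origin at the centre of its underside. Its place differs from start to start and it may stand left or right of the jig
- stand_mouth (a point): centre of the mouth of the stand's upright round hole, 64 mm over the bench: 24 mm across, through to the foot 5 mm over the bench, with a 3 mm chamfer. Fully home, the punch's collar rests on the top of the block, so that the grip centre is 28 mm above this point and the tip hangs free
- jar_blue: white screw jar with a blue lid, 48 mm across, 62 mm high; bystander; origin at the centre of its underside
- cast_white: white plaster jaw model on a pale yellow base, 66x70 mm, 47 mm high; bystander; origin at the centre of its underside
- jar_red: white screw jar with a red lid, 40 mm across, 57 mm high; bystander; origin at the centre of its underside
- bottle_white: white plastic dropper bottle with a pointed cap, 36 mm across, 105 mm high; bystander; origin at the centre of its underside
- punch: the same punch as a whole: origin at the end of its cocked tip, 84 mm below the grip centre, z up along the punch; 112 mm long, about 0.2 kg. Below the collar its steel body is 18 mm across for 10 mm, then tapers to 12 mm across at 48 mm below the grip centre, where the thin tip sticks out
There are look-alikes about, which are no part of the job. What is shaped like the punch but orange is not meant.

How it is judged:
By the outcome, as a careful person would: the job done as asked, in the order asked, and still so for the second after the job is handed in, with the robot touching nothing.
It also fails if it takes over 72 s, if anything falls off the work surface, if the arm or the gripper's body presses on something with over 40 N, if the wrist force passes 120 N, or if a joint passes its speed limit or range.

## Working session

There is one attempt and no reset: what is moved stays moved. The work goes in short steps, Python scripts to look and compute and a shell command to move; the robot and the scene stay as the last step left them, time stands still between calls to the robot, and variables do not carry over. Pictures are saved under pics/ and viewed, and the job is handed in when it is done.

```bash
ls; mkdir -p pics
python3 - <<'E'
from workcell import manip
import cv2
print(manip.state())
for n in("scene","top"):
    c=manip.capture(n); cv2.imwrite(f"pics/{n}0.png",c["frame"]); print(n,c["fx"],c["fy"],c["cx"],c["cy"],c["R"],c["t"])
E
```

```text
pics
{'time': 0.0, 'qpos': array([-75.20483257,  19.07197963,  -3.70569019,  83.70497678,
         1.2391113 ,  77.34373803,  -5.069367  ]), 'qd': array([ 0.04589964,  0.0179518 , -0.05336425, -0.01074331,  0.11867711,
       -0.00848838,  0.11038571]), 'tau': array([-3.29692066e-04, -6.25461102e+01,  4.87623049e-02, -3.91594005e+01,
        1.61729398e-02,  9.93019261e-03, -1.27683711e-05]), 'tool_pos': array([0.17314206, 0.60015436, 0.2305244 ]), 'tcp_rot': array([-1.79919382e+02,  5.65897663e-03,  1.63911509e+02]), 'wrist_force': array([ 0.52932702, -0.21398244,  0.09477023]), 'moment': array([ 0.0452059 , -0.01719892,  0.03370292]), 'finger_gap': 0.08546035497709895}
scene 390.01400755275034 390.01400755275034 328.08765408227913 198.90558168343065 [[-0.73377104 -0.67910061 -0.02006014]
 [-0.49043598  0.54988925 -0.67608754]
 [ 0.47016232 -0.48625525 -0.73654819]] [0.4322955  0.32430471 0.6371241 ]
top 483.1612028560127 483.1612028560127 326.7186300701926 191.5574710582375 [[-0.00729697 -0.99977813 -0.01975982]
 [-0.99592258  0.00904282 -0.08975774]
 [ 0.08991651  0.0190243  -0.99576759]] [0.05132333 0.56695027 1.03635464]
```

View pics/scene0.png

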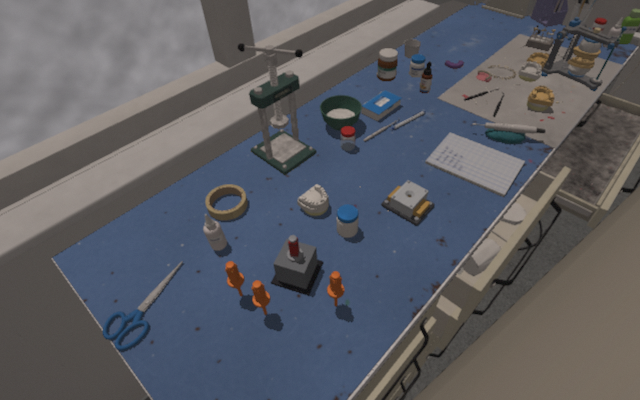

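View pics/top0.png

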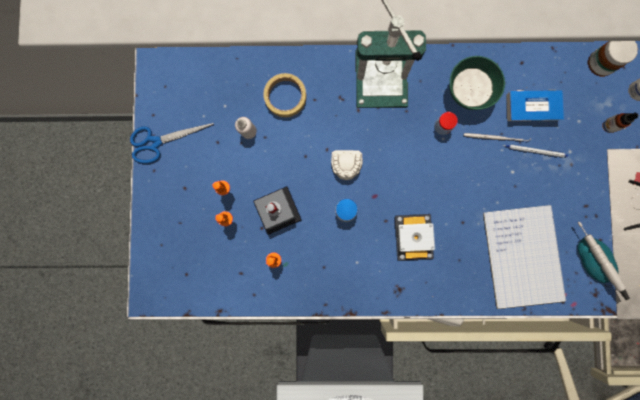

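```bash
cat > h.py <<'E'
from workcell import manip
import numpy as np, cv2
def look(cam,queries,fn="tip_of",n=3):
    c=manip.capture(cam); R=np.array(c["R"]);t=np.array(c["t"])
    for q in queries:
        for d in getattr(manip,fn)(q,cam)[:n]:
            a=np.array(d["at"]); w=R.T@(a-t)
            print(cam,q,round(d["p"],2),w.round(4),"px",round(c["fx"]*a[0]/a[2]+c["cx"]),round(c["fy"]*a[1]/a[2]+c["cy"]))
    return c
def proj(c,X):
    a=np.array(c["R"])@np.array(X)+np.array(c["t"]); return c["fx"]*a[0]/a[2]+c["cx"],c["fy"]*a[1]/a[2]+c["cy"]
def ray(c,u,v,z):
    R=np.array(c["R"]);t=np.array(c["t"]);o=-R.T@t
    d=R.T@np.array([(u-c["cx"])/c["fx"],(v-c["cy"])/c["fy"],1]); return o+d*(z-o[2])/d[2]
E
python3 - <<'E'
from h import *
for cam in("top","scene"):
    look(cam,["punch_grip","bush_mouth","stand_mouth","stand","jig","punch"])
E
```

```text
top punch_grip 0.7 [0.4192 0.1615 0.0841] px 271 261
top punch_grip 0.64 [0.5083 0.2605 0.086 ] px 223 218
top punch_grip 0.51 [0.5751 0.272  0.0806] px 219 187
top bush_mouth 0.59 [ 0.4662 -0.1473  0.0426] px 418 237
top stand_mouth 0.91 [0.5265 0.162  0.066 ] px 272 210
top stand_mouth 0.34 [0.5301 0.1592 0.0132] px 276 209
top stand 0.92 [ 5.285e-01  1.625e-01 -2.000e-04] px 276 210
top jig 0.95 [ 0.4652 -0.1476 -0.    ] px 415 238
top punch 0.72 [0.5085 0.2629 0.0022] px 231 219
top punch 0.67 [0.5262 0.1595 0.0099] px 276 211
top punch 0.54 [ 0.4194  0.1596 -0.002 ] px 277 259
scene punch_grip 0.85 [0.5081 0.2653 0.0816] px 259 293
scene punch_grip 0.74 [0.4178 0.1575 0.0832] px 338 283
scene punch_grip 0.66 [0.5293 0.1629 0.092 ] px 292 248
scene bush_mouth 0.98 [ 0.4702 -0.1467  0.0413] px 409 192
scene stand_mouth 0.74 [0.5319 0.1562 0.0621] px 295 254
scene stand 0.94 [ 0.526   0.1541 -0.003 ] px 300 272
scene stand 0.3 [ 0.7184 -0.217   0.0018] px 347 145
scene punch 0.9 [ 0.4199  0.1619 -0.0049] px 335 307
scene punch 0.72 [0.5304 0.161  0.0088] px 296 270
scene punch 0.69 [0.5115 0.2614 0.0038] px 265 311
```

Run:
```python
from h import *
a=cv2.imread("pics/top0.png")[175:245,235:310]; b=cv2.imread("pics/scene0.png")[225:295,260:335]
c=cv2.imread("pics/top0.png")[205:270,385:445]
f=lambda i:cv2.resize(i,(390,390),interpolation=cv2.INTER_CUBIC)
cv2.imwrite("pics/crop1.png",np.hstack([f(a),f(b)])); cv2.imwrite("pics/crop2.png",f(c))
for cam in("top","scene"):
    look(cam,["punch_grip","bush_mouth","stand_mouth"],n=4)
    look(cam,["jar_blue","cast_white","jar_red","bottle_white"],n=1)
```

```text
top punch_grip 0.72 [0.4215 0.1627 0.0866] px 270 260
top punch_grip 0.72 [0.5736 0.2734 0.0825] px 218 187
top punch_grip 0.6 [0.5275 0.1582 0.0897] px 272 209
top punch_grip 0.52 [0.5116 0.2631 0.0878] px 222 217
top bush_mouth 0.86 [ 0.4657 -0.1463  0.04  ] px 417 237
top stand_mouth 0.73 [0.5325 0.1656 0.0651] px 270 207
top jar_blue 0.57 [ 0.5274  0.0055 -0.0016] px 345 210
top cast_white 0.66 [ 0.6281  0.0035 -0.0011] px 346 166
top jar_red 0.75 [ 0.7194 -0.214  -0.0013] px 441 125
top bottle_white 0.76 [0.7053 0.2243 0.0017] px 249 133
scene punch_grip 0.88 [0.576  0.2708 0.0783] px 233 274
scene punch_grip 0.85 [0.5081 0.2618 0.0804] px 260 292
scene punch_grip 0.83 [0.4201 0.159  0.0824] px 336 283
scene punch_grip 0.81 [0.53   0.1635 0.0915] px 291 248
scene bush_mouth 0.56 [ 0.4697 -0.1471  0.0422] px 409 192
scene stand_mouth 0.67 [0.5326 0.1578 0.0638] px 294 253
scene jar_blue 0.6 [ 0.5183  0.0032 -0.0006] px 350 231
scene cast_white 0.79 [ 0.626   0.0036 -0.0017] px 316 207
scene jar_red 0.88 [ 7.183e-01 -2.139e-01  3.000e-04] px 346 146
scene bottle_white 0.98 [0.7076 0.223  0.0009] px 220 244
```

View pics/crop1.png

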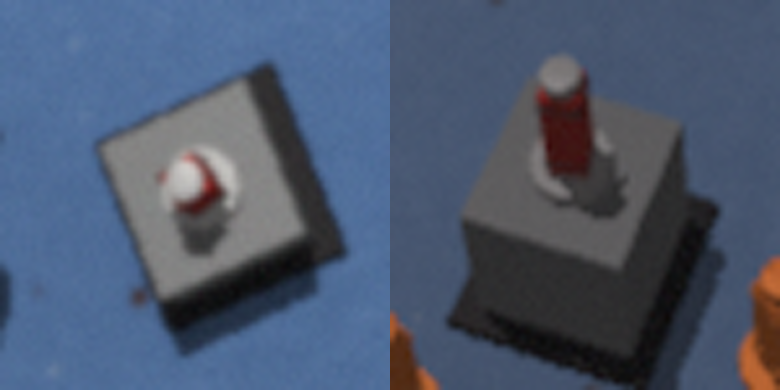

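View pics/crop2.png

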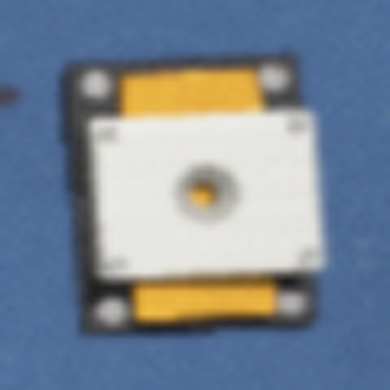

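```bash
cat > fit.py <<'E'
from h import *
from scipy.optimize import minimize
def avg(cam,n=4):
    cs=[manip.capture(cam) for _ in range(n)]; c=cs[0]
    c["avg"]=np.mean([k["frame"].astype(float) for k in cs],0); return c
def redmask(c,box,S=8):
    x0,y0,x1,y1=box; im=cv2.resize(c["avg"][y0:y1,x0:x1].astype(np.float32),None,fx=S,fy=S,interpolation=cv2.INTER_CUBIC)
    b,g,r=im[...,0],im[...,1],im[...,2]; return ((r>1.7*g)&(r>1.7*b)&(r>45)).astype(np.uint8)
def P(c,X,box,S=8):
    return np.array([[(p[0]-box[0]+.5)*S-.5,(p[1]-box[1]+.5)*S-.5] for p in [proj(c,x) for x in X]])
def render(c,x,y,yaw,box,zc=.092,rc=.007,S=8):
    m=np.zeros(((box[3]-box[1])*S,(box[2]-box[0])*S),np.uint8)
    cs,sn=np.cos(yaw),np.sin(yaw)
    pts=[[x+.008*(i*cs-j*sn),y+.008*(i*sn+j*cs),zc+k*.022] for i in(-1,1) for j in(-1,1) for k in(-1,1)]
    cv2.fillConvexPoly(m,cv2.convexHull(P(c,pts,box).round().astype(np.int32)),1)
    cap=[[x+rc*np.cos(a),y+rc*np.sin(a),zc+z] for a in np.linspace(0,6.28,24) for z in(.022,.028)]
    cv2.fillConvexPoly(m,cv2.convexHull(P(c,cap,box).round().astype(np.int32)),0)
    return m
if __name__=="__main__":
    for cam,box in(("top",(255,192,295,226)),("scene",(280,228,308,264))):
        c=avg(cam); m=redmask(c,box); np.save(f"/tmp/{cam}.npy",c["avg"])
        res=[]
        for y0 in range(0,90,10):
            f=lambda p:1-(lambda r:(r&m).sum()/max(1,(r|m).sum()))(render(c,p[0],p[1],p[2],box,rc=p[3]))
            r=minimize(f,[.53,.162,np.radians(y0),.0065],method="Nelder-Mead",options=dict(initial_simplex=np.array([.53,.162,np.radians(y0),.0065])+np.vstack([np.zeros(4),np.diag([.004,.004,.12,.0015])])))
            res.append((round(r.fun,3),r.x[:2].round(4),round(np.degrees(r.x[2])%90,1),r.x[3].round(4)))
        res.sort(key=lambda q:q[0]); print(cam,m.sum()/64,res[:4])
        cv2.imwrite(f"pics/mask_{cam}.png",m*255)
E
python3 fit.py
python3 - <<'E'
from h import *
import json
# stand top edges & jig: Hough-free: threshold contours
c=manip.capture("top"); im=np.load("/tmp/top.npy")
def rect(box,cond,z,S=8):
    x0,y0,x1,y1=box; b=cv2.resize(im[y0:y1,x0:x1].astype(np.float32),None,fx=S,fy=S,interpolation=cv2.INTER_CUBIC)
    m=cond(b).astype(np.uint8); cn=max(cv2.findContours(m,0,2)[0],key=cv2.contourArea)
    q=cv2.boxPoints(cv2.minAreaRect(cn)); w=np.array([ray(c,(u+.5)/S-.5+x0,(v+.5)/S-.5+y0,z) for u,v in q])
    e=np.diff(np.vstack([w,w[:1]]),axis=0); print(w.mean(0).round(4),np.linalg.norm(e,axis=1).round(4),np.degrees(np.arctan2(e[:,1],e[:,0])).round(1))
    cv2.imwrite(f"pics/rect{z}.png",m*255)
g=lambda b:b.mean(2)
sat=lambda b:b.max(2)-b.min(2)
rect((245,180,305,240),lambda b:(g(b)>95)&(sat(b)<30)|((b[...,2]>1.5*b[...,1])&(b[...,2]>50)),.064)
rect((385,205,445,270),lambda b:(g(b)>150)&(sat(b)<40),.042)
E
```

```text
top 16.953125 [(np.float64(0.344), array([0.5291, 0.1618]), np.float64(35.1), np.float64(0.0106)), (np.float64(0.346), array([0.5294, 0.1614]), np.float64(47.3), np.float64(0.0103)), (np.float64(0.35), array([0.5297, 0.1611]), np.float64(50.9), np.float64(0.0101)), (np.float64(0.351), array([0.5296, 0.1612]), np.float64(56.7), np.float64(0.01))]
scene 115.90625 [(np.float64(0.086), array([0.5313, 0.1575]), np.float64(51.8), np.float64(0.0096)), (np.float64(0.086), array([0.5312, 0.1576]), np.float64(51.8), np.float64(0.0094)), (np.float64(0.087), array([0.5315, 0.1575]), np.float64(51.6), np.float64(0.0098)), (np.float64(0.087), array([0.5311, 0.1578]), np.float64(52.4), np.float64(0.0092))]
[0.5295 0.1593 0.064 ] [0.0651 0.0655 0.0647 0.0655] [ -67.1 -156.8  112.8   23.5]
[ 0.467 -0.145  0.042] [0.0751 0.0576 0.0747 0.0577] [ -87.2 -178.3   92.8    2.1]
```

Run:
```python
from fit import *
out=[]
for cam,box in(("top",(255,192,291,226)),("scene",(276,228,312,264))):
    a=np.load(f"/tmp/{cam}.npy")[box[1]:box[3],box[0]:box[2]]; out.append(cv2.resize(np.clip(a*1.6,0,255).astype(np.uint8),(400,400),interpolation=cv2.INTER_CUBIC))
cv2.imwrite("pics/crop3.png",np.hstack(out))
c=manip.capture("scene");box=(280,228,308,264);im={"avg":np.load("/tmp/scene.npy")};m=redmask(im,box)
for y in range(0,90,6):
    best=min((1-(lambda r:(r&m).sum()/max(1,(r|m).sum()))(render(c,.5313+dx,.1575+dy,np.radians(y),box,rc=rc)) for dx in(-.002,-.001,0,.001,.002) for dy in(-.002,-.001,0,.001,.002) for rc in(.008,.0095)))
    print(y,round(best,3))
```

```text
0 0.325
6 0.326
12 0.327
18 0.31
24 0.289
30 0.264
36 0.218
42 0.171
48 0.113
54 0.107
60 0.141
66 0.199
72 0.247
78 0.289
84 0.312
```

View pics/crop3.png

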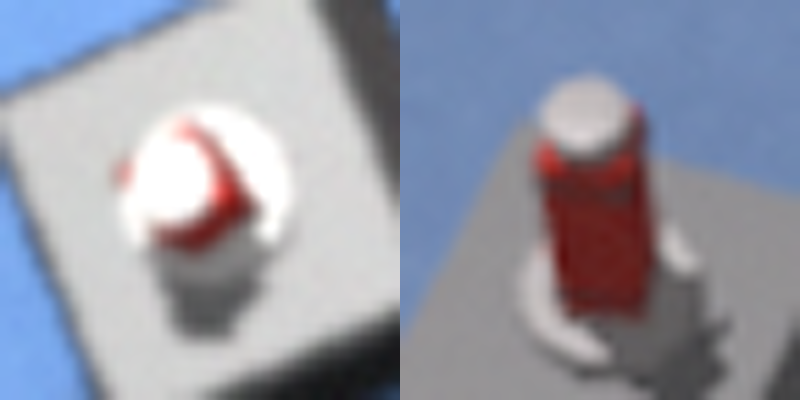

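Run:
```python
from fit import *
for cam,box in(("top",(255,192,295,226)),("scene",(280,228,308,264))):
  c=manip.capture(cam);im=np.load(f"/tmp/{cam}.npy")
  x0,y0,x1,y1=box;k=cv2.resize(im[y0:y1,x0:x1].astype(np.float32),None,fx=8,fy=8,interpolation=cv2.INTER_CUBIC)
  for th in(1.3,1.45,1.6):
    m=((k[...,2]>th*k[...,1])&(k[...,2]>40)).astype(np.uint8)
    res=[]
    for y0_ in range(5,90,10):
        f=lambda p:1-(lambda r:(r&m).sum()/max(1,(r|m).sum()))(render(c,p[0],p[1],p[2],box,rc=p[3]))
        s=np.array([.5295,.160,np.radians(y0_),.0085])
        r=minimize(f,s,method="Nelder-Mead",options=dict(initial_simplex=s+np.vstack([np.zeros(4),np.diag([.003,.003,.15,.0015])])))
        res.append((round(r.fun,3),*r.x[:2].round(4),round(np.degrees(r.x[2])%90,1),r.x[3].round(4)))
    res.sort(key=lambda q:q[0]); print(cam,th,m.sum()/64,*[tuple(map(float,q)) for q in res[:3]])
```

```text
top 1.3 34.296875 (0.238, 0.5289, 0.1602, 41.1, 0.0081) (0.238, 0.529, 0.1601, 42.6, 0.0081) (0.24, 0.5289, 0.1602, 38.8, 0.0082)
top 1.45 24.203125 (0.274, 0.5296, 0.1614, 53.7, 0.0098) (0.274, 0.5296, 0.1614, 53.7, 0.0097) (0.28, 0.5292, 0.161, 55.7, 0.0093)
top 1.6 19.203125 (0.324, 0.5292, 0.1613, 48.2, 0.0099) (0.328, 0.5294, 0.1616, 60.3, 0.0101) (0.328, 0.5297, 0.1616, 57.7, 0.0102)
scene 1.3 140.703125 (0.073, 0.5305, 0.1581, 45.1, 0.0079) (0.074, 0.5305, 0.1581, 45.1, 0.0078) (0.074, 0.5305, 0.1581, 45.3, 0.0078)
scene 1.45 129.109375 (0.07, 0.5307, 0.158, 48.0, 0.0083) (0.07, 0.5307, 0.1579, 48.4, 0.0085) (0.074, 0.5304, 0.1581, 48.0, 0.0084)
scene 1.6 120.921875 (0.078, 0.5308, 0.1579, 50.3, 0.0089) (0.078, 0.5309, 0.1578, 50.4, 0.0088) (0.079, 0.5309, 0.1578, 49.8, 0.0088)
```

Candidates in the top picture: orange look-alikes at (221,187), (223,218) and (273,260), and the red-handled punch in the grey stand at (272,208). The close crop confirms that the red one is the target. Its yaw is about 48° mod 90.

```bash
python3 -m inch '[[0.085,-0.045,-0.031,0,5],[0.085,-0.093,-0.065,0,10],[0.085,-0.140,-0.098,0,15],[0.085,-0.190,-0.132,0,20],[0.085,-0.240,-0.167,0,26]]' 60
```

```text
time: 2.92
tool_pos: [0.3586, 0.372, 0.2316]
tcp_rot: [180.0, -0.0, 137.7]
wrist_force: [0.1, -0.1, -0.1]
finger_gap: 0.0847
```

```bash
python3 -m inch '[[0.085,-0.054,-0.0085,0,0],[0.085,-0.108,-0.017,0,0],[0.085,-0.162,-0.0256,0,0],[0.085,-0.216,-0.034,0,0],[0.085,-0.270,-0.0427,0,0]]'; python3 -m inch '[[0.085,0,0,0.03,0],[0.085,0,0,0.03,0]]'
python3 - <<'E'
from h import *
for n in("scene","top"):
    c=manip.capture(n); cv2.imwrite(f"pics/{n}1.png",c["frame"])
s=manip.state();print(s["time"],s["tool_pos"],s["tcp_rot"],s["qpos"])
E
```

```text
time: 3.55
tool_pos: [0.5302, 0.1595, 0.2316]
tcp_rot: [180.0, 0.0, 137.9]
wrist_force: [1.1, -0.0, -0.5]
finger_gap: 0.085
time: 3.8
tool_pos: [0.5282, 0.1604, 0.1996]
tcp_rot: [-179.8, -0.1, 137.9]
wrist_force: [0.2, -0.1, -0.0]
finger_gap: 0.0849
3.9 [0.52901774 0.16168583 0.2019122 ] [ 1.79990895e+02 -1.66393318e-02  1.37979416e+02] [-40.79499918  11.04634168  21.70776253  98.22329322  -4.30460963
  71.54502773  29.89143627]
```

View pics/scene1.png

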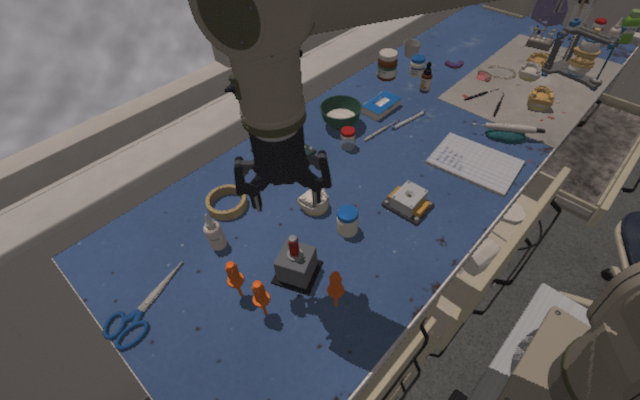

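```bash
python3 -m inch '[[0.085,0,0,0.05,0],[0.085,0,0,0.09,0],[0.085,0,0,0.113,0],[0.085,0,0,0.123,0],[0.085,0,0,0.123,0]]'
python3 - <<'E'
from h import *
for n in("scene",):
    c=manip.capture(n); cv2.imwrite(f"pics/{n}2.png",cv2.resize(c["frame"][150:310,200:400],None,fx=3,fy=3))
s=manip.state();print(s["time"],s["tool_pos"],s["tcp_rot"],s["wrist_force"])
E
```

```text
time: 4.53
tool_pos: [0.5295, 0.1616, 0.079]
tcp_rot: [180.0, 0.0, 138.0]
wrist_force: [0.9, 0.7, 0.3]
finger_gap: 0.0849
4.575 [0.52986161 0.16157017 0.07953153] [1.79912024e+02 2.47301449e-02 1.37947508e+02] [0.54956913 0.06852217 0.86709401]
```

View pics/scene2.png

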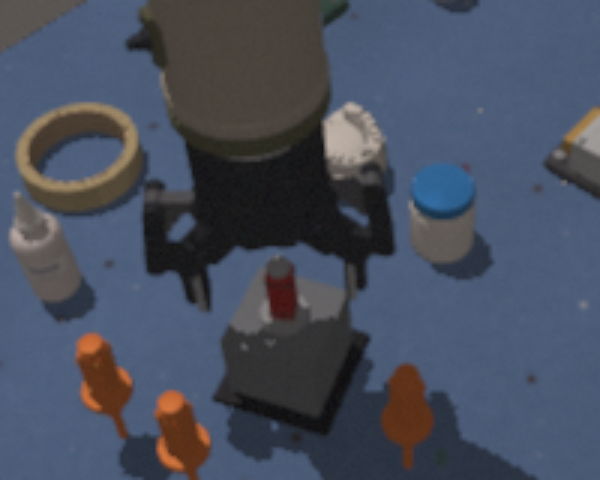

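```bash
python3 -m inch '[[0.0,0,0,0,0],[0,0,0,0,0],[0,0,0,0,0],[0,0,0,0,0],[0,0,0,0,0]]' 70; python3 -m inch '[[0.0,0,0,0,0],[0,0,0,0,0],[0,0,0,0,0]]'; python3 -c "
from h import *
for n in('scene','top'):
    c=manip.capture(n); cv2.imwrite(f'pics/{n}3.png',cv2.resize(c['frame'][150:310,200:400],None,fx=3,fy=3))
print(manip.state())"
```

```text
time: 5.2
tool_pos: [0.5294, 0.1609, 0.0786]
tcp_rot: [180.0, -0.0, 137.9]
wrist_force: [-2.3, -0.4, 5.2]
finger_gap: 0.016
time: 5.58
tool_pos: [0.5294, 0.1609, 0.0786]
tcp_rot: [180.0, 0.0, 137.9]
wrist_force: [-1.8, -1.0, 5.6]
finger_gap: 0.0159
{'time': 5.675, 'qpos': array([-39.35285702,  18.48795977,  20.73699872, 105.54561882,
        -7.67967476,  57.30865085,  32.46928954]), 'qd': array([ 0.05366144,  0.02308206, -0.03486271,  0.01654003, -0.0691237 ,
        0.01463707, -0.08019354]), 'tau': array([-1.12033538e-01, -5.00397420e+01,  4.79375258e+00, -3.23460102e+01,
       -2.36589764e-02, -6.09954614e-01, -1.93545020e-03]), 'tool_pos': array([0.52938238, 0.16094353, 0.0786144 ]), 'tcp_rot': array([ 1.79980627e+02, -1.72088751e-03,  1.37906893e+02]), 'wrist_force': array([-1.66532019, -1.25169212,  5.59634581]), 'moment': array([-0.10577345,  0.39036676, -0.01254352]), 'finger_gap': 0.015953308809928422}
```

View pics/scene3.png

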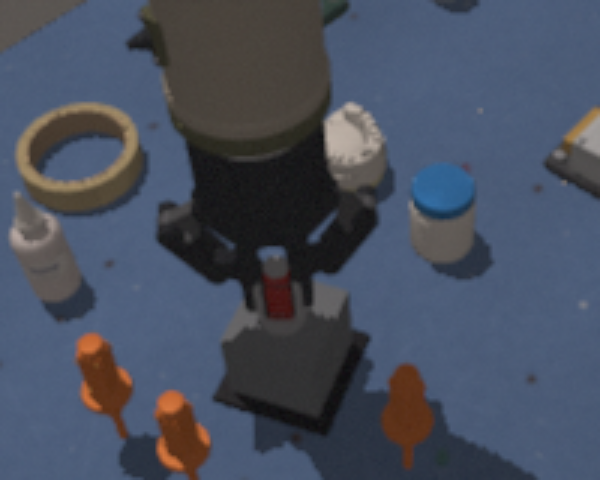

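```bash
python3 -m inch '[[0,0,0,-0.01,0],[0,0,0,-0.04,0],[0,0,0,-0.08,0],[0,0,0,-0.115,0],[0,0,0,-0.12,0]]'; python3 -c "
from h import *
for n in('scene','top'):
    c=manip.capture(n); cv2.imwrite(f'pics/{n}4.png',cv2.resize(c['frame'][130:290,200:400],None,fx=3,fy=3))
s=manip.state();print(s['wrist_force'],s['tool_pos'],s['finger_gap'])"
```

```text
time: 6.3
tool_pos: [0.5304, 0.1612, 0.2009]
tcp_rot: [179.8, 0.1, 137.9]
wrist_force: [-0.4, 0.2, -1.8]
finger_gap: 0.0158
[-0.49105661 -0.76626973 -2.68022895] [0.52919591 0.16095668 0.19835646] 0.015830893964597737
```

View pics/scene4.png

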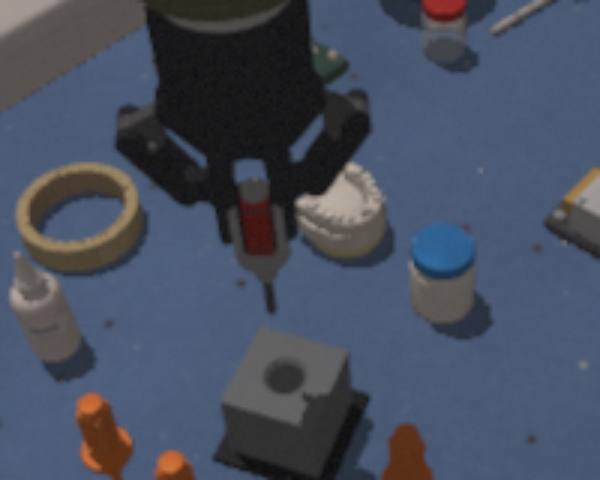

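```bash
python3 -m inch '[[0,-0.015,-0.025,0,0],[0,-0.045,-0.075,0,0],[0,-0.076,-0.127,0,0],[0,-0.107,-0.179,0,0],[0,-0.135,-0.226,0,0]]'; python3 -m inch '[[0,-0.018,-0.031,0,0],[0,-0.025,-0.042,0,0],[0,-0.025,-0.042,0.02,0],[0,-0.025,-0.042,0.04,0],[0,-0.025,-0.042,0.04,0]]';  python3 - <<'E'
from h import *
for n in('scene','top'):
    c=look(n,["punch_tip","bush_mouth"],n=2); cv2.imwrite(f'pics/{n}5.png',cv2.resize(c['frame'][(110,150)[n=="top"]:(110,150)[n=="top"]+130,330:500],None,fx=4.6,fy=4.6))
    s=manip.state(); p=s["tool_pos"]; print(p,s["tcp_rot"],s["qpos"].round(),"exp tip px",proj(c,p-[0,0,.0706]))
E
```

```text
time: 7.02
tool_pos: [0.4763, -0.0993, 0.1969]
tcp_rot: [-179.9, -0.1, 137.9]
wrist_force: [1.1, -0.2, -1.9]
finger_gap: 0.0154
time: 7.65
tool_pos: [0.4672, -0.1441, 0.1564]
tcp_rot: [-179.8, -0.2, 138.0]
wrist_force: [-0.9, -0.3, -2.0]
finger_gap: 0.0158
scene punch_tip 0.59 [ 0.4679 -0.1415  0.0855] px 411 180
scene punch_tip 0.55 [4.228e-01 1.614e-01 4.000e-04] px 334 305
scene bush_mouth 0.85 [ 0.4708 -0.1481  0.0407] px 409 192
scene bush_mouth 0.52 [ 0.6273  0.0023 -0.0046] px 316 208
[ 0.4687093  -0.14482778  0.15867769] [1.79993875e+02 8.93905387e-03 1.37950838e+02] [-22.   5.  36. 111.  -3.  65.  63.] exp tip px (np.float64(411.6702683362231), np.float64(178.68070495786122))
top bush_mouth 0.8 [ 0.4644 -0.1466  0.0402] px 417 238
[ 0.46879668 -0.14511058  0.15887764] [1.79953662e+02 3.90515481e-02 1.37923358e+02] [-22.   5.  36. 111.  -3.  65.  63.] exp tip px (np.float64(420.2538701206348), np.float64(235.982743737865))
```

View pics/scene5.png

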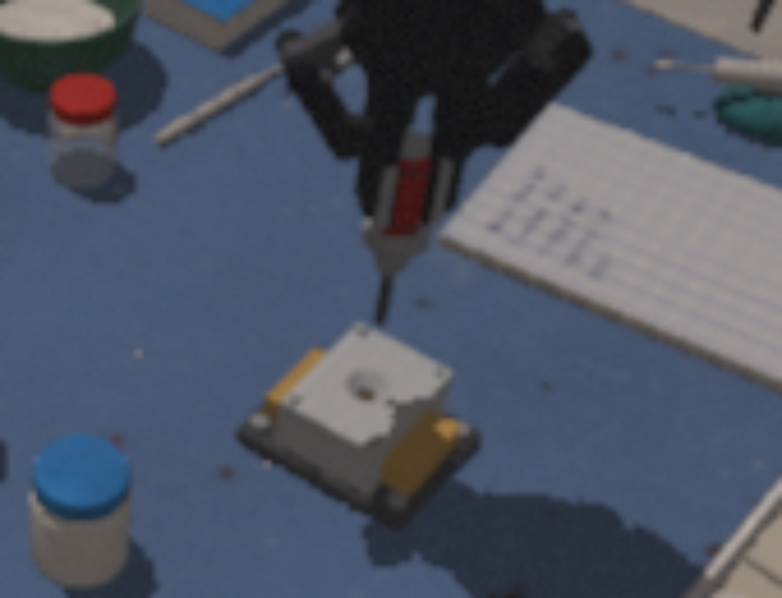

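View pics/top5.png

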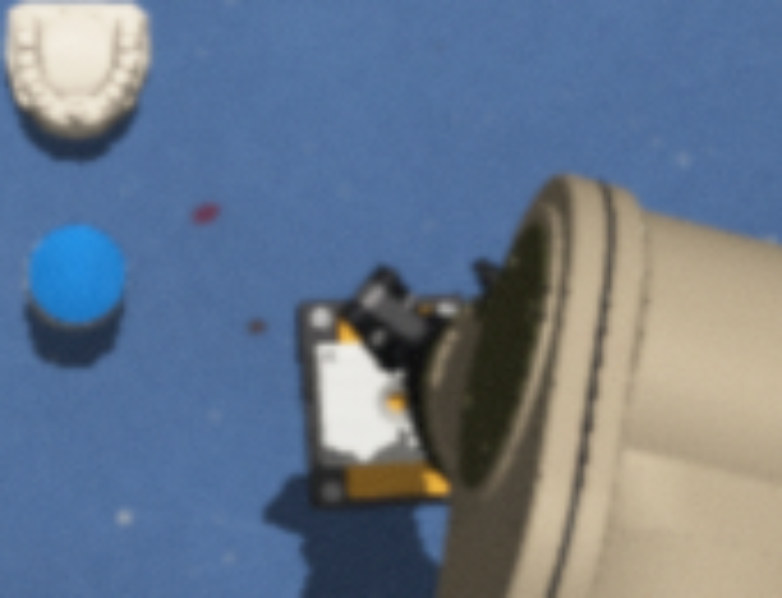

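Run:
```python
from fit import *
cs=manip.capture("scene"); ct=manip.capture("top")
for cam,c,box in(("scene",cs,(396,180,424,208)),("top",ct,(402,223,432,252))):
    im=np.load(f"/tmp/{cam}.npy"); g=cv2.resize(im[box[1]:box[3],box[0]:box[2]].astype(np.float32),None,fx=16,fy=16,interpolation=cv2.INTER_CUBIC)
    k=g.mean(2); print(cam,np.percentile(k,[5,25,50,75,95]).round())
    for th in(.75,.85,.9):
        # dark blob inside the plate
        m=(k<th*np.percentile(k,75)).astype(np.uint8)
        for cn in cv2.findContours(m,1,2)[0]:
            x,y,w,h=cv2.boundingRect(cn)
            if x>2 and y>2 and x+w<m.shape[1]-2 and y+h<m.shape[0]-2 and cv2.contourArea(cn)>16*16*4:
                (u,v),ax,an=cv2.fitEllipse(cv2.convexHull(cn)); u=(u+.5)/16-.5+box[0];v=(v+.5)/16-.5+box[1]
                print(th,(round(u,2),round(v,2)),(np.array(ax)/16).round(1),"z42",ray(c,u,v,.042).round(4),)
    cv2.imwrite(f"pics/b_{cam}.png",np.clip(g,0,255))
a=avg("scene",4); np.save("/tmp/tipscene.npy",a["avg"])
cr=a["avg"][165:200,395:430]; cv2.imwrite("pics/tipz.png",cv2.resize(np.clip(cr*1.3,0,255).astype(np.uint8),(560,560),interpolation=cv2.INTER_CUBIC))
p=manip.state()["tool_pos"];print(p,[proj(cs,p-[0,0,h]) for h in(.0346,.0706)])
```

```text
scene [ 67.  88. 136. 141. 143.]
0.75 (408.36, 194.33) [3.8 6.2] z42 [ 0.4672 -0.1405  0.042 ]
0.85 (408.22, 193.87) [5.2 7.6] z42 [ 0.4683 -0.1415  0.042 ]
0.9 (408.84, 193.49) [7.2 8.5] z42 [ 0.4679 -0.1434  0.042 ]
top [132. 210. 227. 229. 231.]
0.75 (416.51, 235.82) [6.9 7.9] z42 [ 0.4691 -0.1451  0.042 ]
0.85 (416.44, 236.45) [9.3 9.6] z42 [ 0.4677 -0.1449  0.042 ]
0.9 (416.42, 236.6) [10.2 10.4] z42 [ 0.4674 -0.1449  0.042 ]
[ 0.46840692 -0.14520888  0.15839303] [(np.float64(414.18367313226133), np.float64(166.76287078855626)), (np.float64(411.86552920583665), np.float64(178.74589347515698))][ WARN:0@1.610] global loadsave.cpp:1063 imwrite_ Unsupported depth image for selected encoder is fallbacked to CV_8U.
```

View pics/tipz.png

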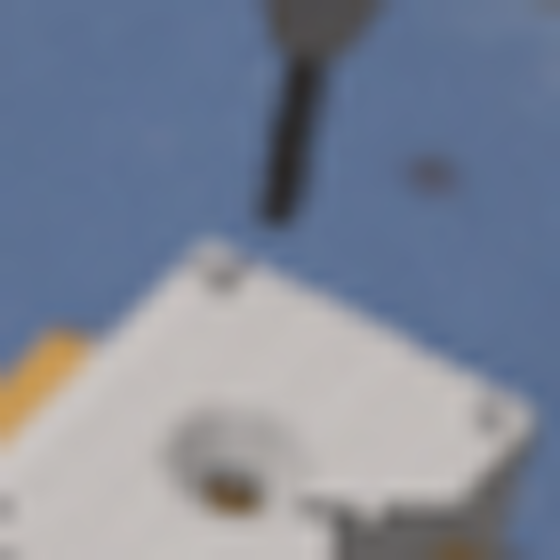

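View pics/b_top.png

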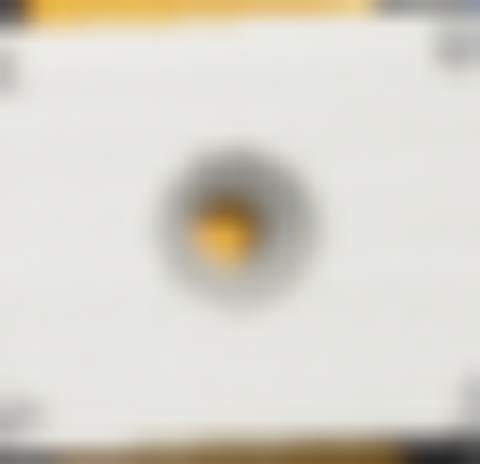

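View pics/b_scene.png

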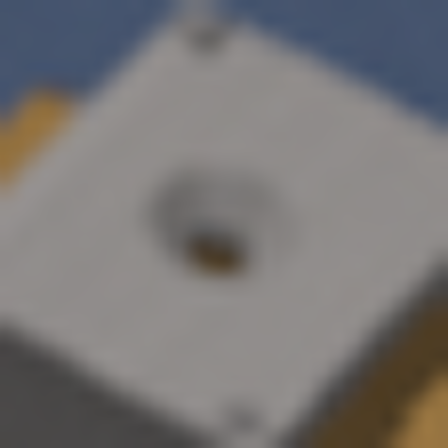

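```bash
python3 -m inch '[[0,0,0,0.015,0],[0,0,0,0.035,0],[0,0,0,0.042,0],[0,0,0,0.042,0],[0,0,0,0.042,0]]'
python3 - <<'E'
from fit import *
a=avg("scene",3)
cr=a["avg"][170:205,392:427]; cv2.imwrite("pics/tipy.png",cv2.resize(np.clip(cr*1.3,0,255).astype(np.uint8),(560,560),interpolation=cv2.INTER_CUBIC))
s=manip.state();p=s["tool_pos"];print(s["time"],p,s["wrist_force"],proj(a,p-[0,0,.0706]))
E
```

```text
time: 8.88
tool_pos: [0.4687, -0.1453, 0.1167]
tcp_rot: [180.0, 0.0, 137.9]
wrist_force: [0.2, 0.2, -1.8]
finger_gap: 0.0157
9.025 [ 0.46871347 -0.14526247  0.1167603 ] [ 0.17656452  0.55469872 -1.96933671] (np.float64(409.25844277364735), np.float64(191.64038200079185))
```

View pics/tipy.png

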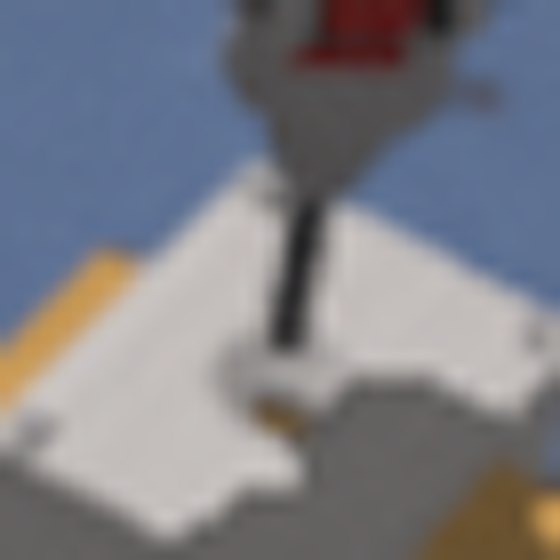

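```bash
python3 -m inch '[[0,0,0,0.003,0],[0,0,0,0.005,0],[0,0,0,0.007,0],[0,0,0,0.009,0],[0,0,0,0.009,0]]';python3 -m inch '[[0,0,0,0.001,0],[0,0,0,0.002,0],[0,0,0,0.002,0]]'
```

```text
time: 9.65
tool_pos: [0.4682, -0.1452, 0.1071]
tcp_rot: [-180.0, -0.0, 137.9]
wrist_force: [-1.2, 0.9, -1.4]
finger_gap: 0.0162
time: 10.02
tool_pos: [0.4683, -0.1452, 0.1052]
tcp_rot: [180.0, -0.0, 137.9]
wrist_force: [-0.8, 0.0, -2.4]
finger_gap: 0.0161
```

```bash
python3 -m inch '[[0,0,0,0.001,0],[0,0,0,0.001,0]]'|sed -n '2p;4p';python3 -m inch '[[0,0,0,0.001,0],[0,0,0,0.001,0]]'|sed -n '2p;4p';python3 -m inch '[[0,0,0,0.001,0],[0,0,0,0.001,0]]'|sed -n '2p;4p'
```

```text
tool_pos: [0.4683, -0.1452, 0.1042]
wrist_force: [-0.7, 0.1, -2.1]
tool_pos: [0.4683, -0.1452, 0.1032]
wrist_force: [-0.5, 0.6, -2.9]
tool_pos: [0.4683, -0.1452, 0.1022]
wrist_force: [-0.0, 0.4, -1.4]
```

```bash
python3 -m inch '[[0,0,0,0.001,0],[0,0,0,0.001,0]]'|sed -n '2p;4p';python3 -m inch '[[0,0,0,0.001,0],[0,0,0,0.001,0]]'|sed -n '2p;4p';python3 -m inch '[[0,0,0,0.001,0],[0,0,0,0.001,0]]'|sed -n '2p;4p'
```

```text
tool_pos: [0.4683, -0.1452, 0.1012]
wrist_force: [-0.7, 0.6, -1.9]
tool_pos: [0.4683, -0.1452, 0.1002]
wrist_force: [-1.0, 0.3, -2.1]
tool_pos: [0.4683, -0.1452, 0.0992]
wrist_force: [-0.2, -0.5, -1.9]
```

```bash
python3 -m inch '[[0,0,0,0.001,0],[0,0,0,0.001,0]]'|sed -n '2p;4p';python3 -m inch '[[0,0,0,0.001,0],[0,0,0,0.001,0]]'|sed -n '2p;4p';python3 -m inch '[[0,0,0,0.001,0],[0,0,0,0.001,0]]'|sed -n '2p;4p'
```

```text
tool_pos: [0.4683, -0.1452, 0.0982]
wrist_force: [-0.3, 0.2, -1.1]
tool_pos: [0.4684, -0.1452, 0.0972]
wrist_force: [-0.8, -0.4, -1.4]
tool_pos: [0.4684, -0.1452, 0.0962]
wrist_force: [-0.4, -0.0, -2.3]
```

```bash
python3 -m inch '[[0,0,0,0.001,0],[0,0,0,0.001,0]]'|sed -n '2p;4p';python3 -m inch '[[0,0,0,0.001,0],[0,0,0,0.001,0]]'|sed -n '2p;4p';python3 -m inch '[[0,0,0,0.001,0],[0,0,0,0.001,0]]'|sed -n '2p;4p'
```

```text
tool_pos: [0.4683, -0.1452, 0.0952]
wrist_force: [0.3, 0.2, -2.4]
tool_pos: [0.4684, -0.1452, 0.0942]
wrist_force: [-0.8, 0.6, -1.5]
tool_pos: [0.4685, -0.1452, 0.0934]
wrist_force: [-0.7, -0.4, 0.9]
```

```bash
python3 -m inch '[[0,0,0,0.001,0],[0,0,0,0.001,0]]'|sed -n '2p;4p';python3 -m inch '[[0,0,0,0.001,0],[0,0,0,0.001,0]]'|sed -n '2p;4,5p'
```

```text
tool_pos: [0.4686, -0.1452, 0.0925]
wrist_force: [-1.7, 1.3, 3.8]
tool_pos: [0.4687, -0.1453, 0.0917]
wrist_force: [-2.1, 0.7, 7.0]
finger_gap: 0.0157
```

```bash
python3 -m inch '[[0,0,0,0.0005,0],[0,0,0,0.0005,0]]'|sed -n '2p;4p';python3 -m inch '[[0,0,0,0.0005,0],[0,0,0,0.0005,0]]'|sed -n '2p;4,5p'
```

```text
tool_pos: [0.4688, -0.1453, 0.0913]
wrist_force: [-2.6, -0.0, 8.4]
tool_pos: [0.4688, -0.1453, 0.0908]
wrist_force: [-2.7, 0.7, 8.5]
finger_gap: 0.0157
```

```bash
python3 -m inch '[[0,0,0,0.0005,0],[0,0,0,0.0005,0]]'|sed -n '2p;4,5p'
```

```text
tool_pos: [0.4687, -0.1453, 0.0902]
wrist_force: [-2.0, 1.5, 6.7]
finger_gap: 0.0159
```

Past the peak (about 10.5 N over the baseline) and falling.

```bash
python3 -m inch '[[0,0,0,0.0005,0],[0,0,0,0.0005,0]]'|sed -n '2p;4,5p'
```

```text
tool_pos: [0.4686, -0.1452, 0.0895]
wrist_force: [-1.0, 0.5, 2.6]
finger_gap: 0.0157
```

```bash
python3 -m inch '[[0,0,0,0.0005,0],[0,0,0,0.0005,0]]'|sed -n '2p;4,5p'
```

```text
tool_pos: [0.4681, -0.1452, 0.0884]
wrist_force: [1.2, -0.8, -2.1]
finger_gap: 0.0159
```

```bash
python3 -m inch '[[0,0,0,-0.0015,0],[0,0,0,-0.0015,0]]'|sed -n '2p;4,5p'
```

```text
tool_pos: [0.4683, -0.1452, 0.0902]
wrist_force: [-0.1, 0.9, -2.3]
finger_gap: 0.0161
```

```bash
python3 -m inch '[[0,0,0,-0.01,0],[0,0,0,-0.03,0],[0,0,0,-0.07,0],[0,0,0,-0.105,0],[0,0,0,-0.111,0]]';  python3 - <<'E'
from fit import *
a=avg("scene",4)
s=manip.state();p=s["tool_pos"];print(p,s["wrist_force"],proj(a,p-[0,0,.0706]),proj(a,p-[0,0,.0626]))
cr=a["avg"][140:180,390:430]; cv2.imwrite("pics/tipx.png",cv2.resize(np.clip(cr*1.3,0,255).astype(np.uint8),(640,640),interpolation=cv2.INTER_CUBIC))
E
```

```text
time: 15.65
tool_pos: [0.4696, -0.1456, 0.2039]
tcp_rot: [179.8, 0.2, 137.9]
wrist_force: [0.1, 0.3, -2.7]
finger_gap: 0.0161
[ 0.46774685 -0.14503239  0.20022224] [ 0.11768085 -0.33735081 -1.78281604] (np.float64(414.78494113763344), np.float64(164.93170592323256)) (np.float64(415.32750326684993), np.float64(162.13618361557388))
```

View pics/tipx.png

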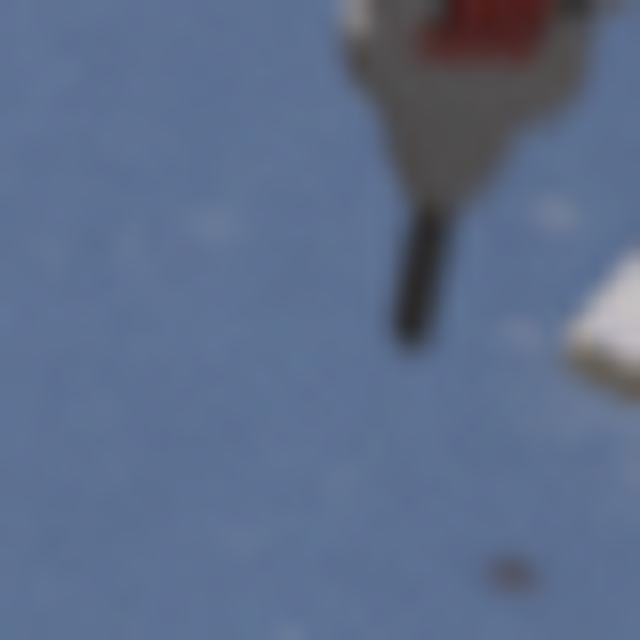

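```bash
python3 -m inch '[[0,0.015,0.025,0,0],[0,0.045,0.075,0,0],[0,0.076,0.127,0,0],[0,0.107,0.179,0,0],[0,0.135,0.226,0,0]]'; python3 -m inch '[[0,0.018,0.031,0,0],[0,0.025,0.042,0,0],[0,0.025,0.042,0,0],[0,0.025,0.042,0,0]]'
python3 - <<'E'
from fit import *
a=avg("scene",3)
s=manip.state();p=s["tool_pos"];print(s["time"],p,s["tcp_rot"],proj(a,p-[0,0,.0626]))
cv2.imwrite("pics/back.png",cv2.resize(np.clip(a["avg"][180:290,240:350]*1.3,0,255).astype(np.uint8),(600,600),interpolation=cv2.INTER_CUBIC))
E
```

```text
time: 16.48
tool_pos: [0.5191, 0.1151, 0.1998]
tcp_rot: [-179.9, -0.1, 137.9]
wrist_force: [1.1, -0.7, -1.1]
finger_gap: 0.0158
time: 16.98
tool_pos: [0.5292, 0.159, 0.201]
tcp_rot: [-180.0, 0.0, 137.8]
wrist_force: [0.2, -0.1, -2.2]
finger_gap: 0.0156
17.125 [0.52935002 0.15958942 0.20143077] [1.79990342e+02 1.84014073e-03 1.37799168e+02] (np.float64(290.9234256625649), np.float64(231.2639858179847))
```

View pics/back.png

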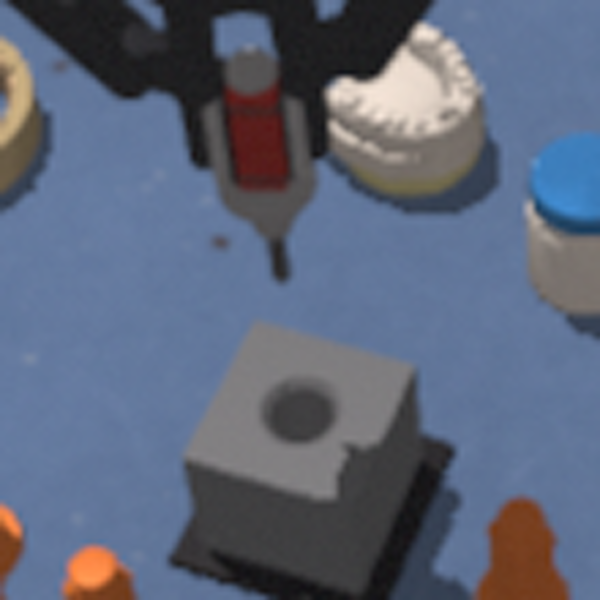

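```bash
python3 -m inch '[[0,0,0.0005,0.02,0],[0,0,0.0005,0.05,0],[0,0,0.0005,0.08,0],[0,0,0.0005,0.085,0],[0,0,0.0005,0.085,0]]'; python3 -m inch '[[0,0,0,0.008,0],[0,0,0,0.014,0],[0,0,0,0.020,0],[0,0,0,0.026,0],[0,0,0,0.028,0]]'; python3 -m inch '[[0,0,0,0.003,0],[0,0,0,0.006,0],[0,0,0,0.006,0]]'
```

```text
time: 17.75
tool_pos: [0.5299, 0.161, 0.117]
tcp_rot: [180.0, 0.0, 137.9]
wrist_force: [-0.1, 0.6, -2.0]
finger_gap: 0.0159
time: 18.38
tool_pos: [0.5294, 0.1612, 0.0878]
tcp_rot: [-180.0, -0.0, 137.9]
wrist_force: [-0.2, -0.5, -2.2]
finger_gap: 0.0161
time: 18.75
tool_pos: [0.5295, 0.1613, 0.0821]
tcp_rot: [-180.0, -0.0, 137.9]
wrist_force: [0.0, -1.3, -2.1]
finger_gap: 0.0159
```

```bash
for i in 1; do python3 -m inch '[[0,0,0,0.0015,0],[0,0,0,0.0015,0]]'|sed -n '2p;4p';done; python3 -m inch '[[0,0,0,0.001,0],[0,0,0,0.001,0]]'|sed -n '2p;4p'; python3 -m inch '[[0,0,0,0.0007,0],[0,0,0,0.0007,0]]'|sed -n '2p;4p'
```

```text
tool_pos: [0.5296, 0.1613, 0.0808]
wrist_force: [0.4, -0.3, -2.5]
tool_pos: [0.5296, 0.1613, 0.0798]
wrist_force: [0.2, 0.2, -1.6]
tool_pos: [0.5296, 0.1613, 0.0791]
wrist_force: [-0.3, 0.2, -1.8]
```

```bash
python3 -m inch '[[0,0,0,0.0005,0],[0,0,0,0.0005,0]]'|sed -n '2p;4p'; python3 -m inch '[[0,0,0,0.0005,0],[0,0,0,0.0005,0]]'|sed -n '2p;4p'
```

```text
tool_pos: [0.5297, 0.1613, 0.0787]
wrist_force: [-0.8, 0.1, -0.2]
tool_pos: [0.5298, 0.1613, 0.0787]
wrist_force: [-2.6, -1.6, 5.7]
```

```bash
python3 -m inch '[[0.02,0,0,0,0],[0.03,0,0,0,0],[0.085,0,0,0,0],[0.085,0,0,0,0],[0.085,0,0,0,0]]' 20; python3 -m inch '[[0.085,0,0,0,0],[0.085,0,0,0,0],[0.085,0,0,0,0]]'
python3 - <<'E'
from fit import *
a=avg("scene",2)
cv2.imwrite("pics/rel.png",cv2.resize(np.clip(a["avg"][180:290,240:350]*1.3,0,255).astype(np.uint8),(600,600),interpolation=cv2.INTER_CUBIC))
E
```

```text
time: 20.62
tool_pos: [0.5296, 0.1613, 0.0781]
tcp_rot: [180.0, -0.0, 137.9]
wrist_force: [0.2, 0.3, 0.3]
finger_gap: 0.082
time: 21.0
tool_pos: [0.5296, 0.1613, 0.0781]
tcp_rot: [180.0, -0.0, 137.9]
wrist_force: [0.1, 0.0, 0.4]
finger_gap: 0.0849
```

View pics/rel.png

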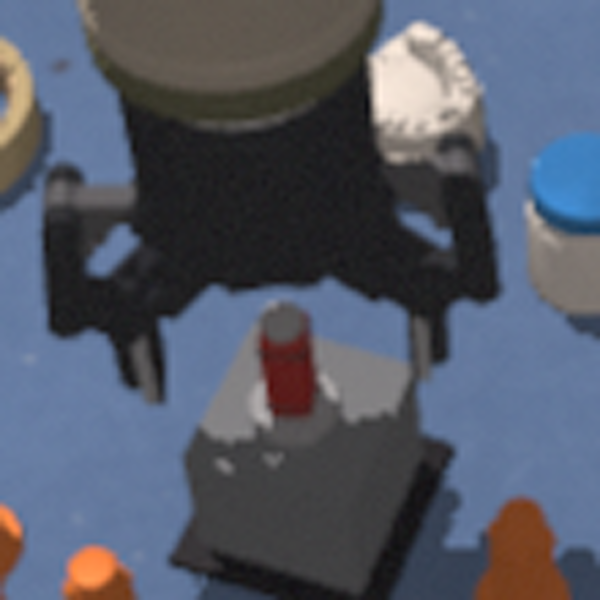

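Punch released, standing upright and home at crop (290,370), with both fingers clear of it. Next I raise the arm and back it out of the view.

```bash
python3 -m inch '[[0.085,0,0,-0.015,0],[0.085,0,0,-0.05,0],[0.085,0,0,-0.1,0],[0.085,0,0,-0.15,0],[0.085,0,0,-0.155,0]]'; python3 -m inch '[[0.085,0.054,0.0085,0,0],[0.085,0.108,0.017,0,0],[0.085,0.162,0.0256,0,0],[0.085,0.216,0.034,0,0],[0.085,0.230,0.036,0,0]]';python3 - <<'E'
from fit import *
for n in("scene","top"):
    c=look(n,["jar_blue","cast_white","jar_red","bottle_white"],n=1)
    look(n,["punch_grip"],n=4)
    cv2.imwrite(f"pics/{n}_end.png",c["frame"])
    cv2.imwrite(f"pics/{n}_endc.png",cv2.resize(c["frame"][170:300,230:360],(560,560),interpolation=cv2.INTER_CUBIC))
print(manip.state()["time"])
E
```

```text
time: 21.72
tool_pos: [0.5314, 0.1616, 0.2381]
tcp_rot: [179.6, 0.1, 137.9]
wrist_force: [-0.4, 0.6, -0.3]
finger_gap: 0.0847
time: 22.35
tool_pos: [0.3801, 0.3449, 0.233]
tcp_rot: [-180.0, -0.1, 138.2]
wrist_force: [0.6, -1.0, -0.1]
finger_gap: 0.0854
scene jar_blue 0.89 [ 0.5225  0.0031 -0.0018] px 349 230
scene cast_white 0.74 [ 0.6261  0.0032 -0.0049] px 316 208
scene jar_red 0.55 [ 7.169e-01 -2.144e-01  6.000e-04] px 347 146
scene punch_grip 0.78 [0.5296 0.1669 0.0922] px 290 249
scene punch_grip 0.61 [0.4216 0.1587 0.0826] px 336 282
top cast_white 0.97 [ 6.254e-01  5.600e-03 -4.000e-04] px 345 167
top jar_red 0.87 [ 7.188e-01 -2.142e-01  2.000e-04] px 441 125
top bottle_white 0.6 [ 0.7085  0.2212 -0.0008] px 250 132
top punch_grip 0.66 [0.5261 0.1589 0.0934] px 272 209
top punch_grip 0.51 [0.5087 0.2623 0.0845] px 223 218
top punch_grip 0.46 [0.4192 0.158  0.084 ] px 273 261
top punch_grip 0.45 [0.5743 0.2713 0.0815] px 219 187
23.05
```

View pics/scene_end.png

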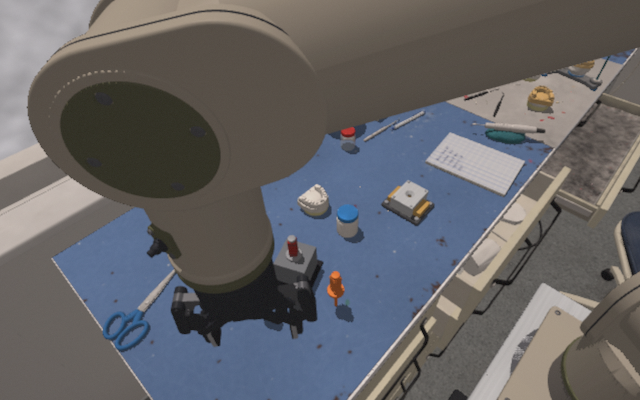

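View pics/top_end.png

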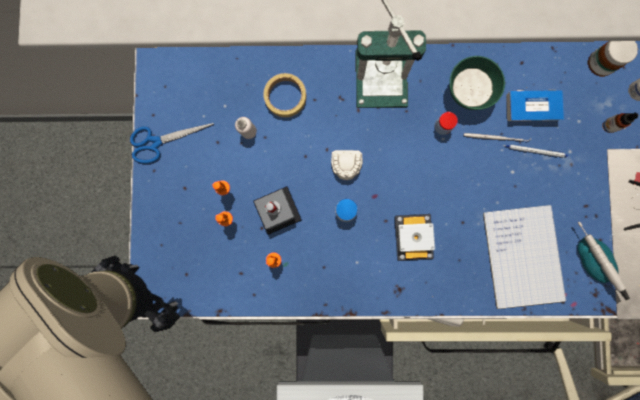

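View pics/scene_endc.png

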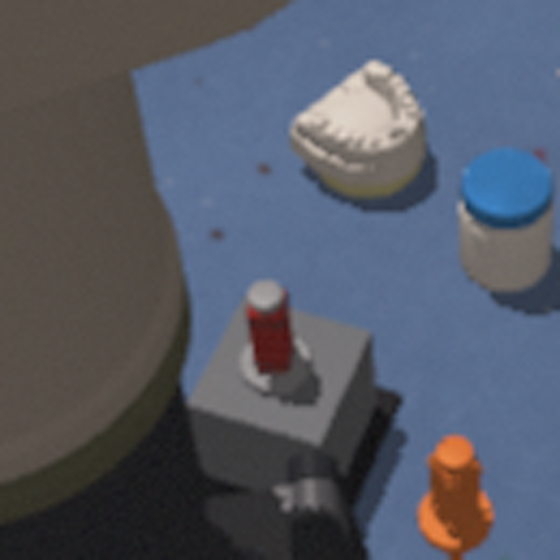

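The top view shows the red punch seated in the stand at (272,208), with the jars, bottle, cast and orange look-alikes where they were. The robot is clear of everything, so I'm handing in.

```bash
python3 -c "
from workcell import manip
print(manip.finish_job())"
```

```text
the job is handed in; nothing more can be done
None
```

I marked the drill point with the red-handled punch, put the punch back in its stand and handed the job in at about 23 s. No verdict was reported.

- **Pressing:** the tip met the blank about 19 mm below the bush mouth. The force peaked near 10.5 N, then fell to nothing after about 5.4 mm of travel, and I stopped there. Backing off 1.5 mm brought no force back. The picture afterwards showed the tip drawn in by about 8 mm, so it did snap.
- **Return:** the punch seated at the same tool height as when I picked it up (0.0787 m against 0.0786 m). After I let go it stood upright with its collar on the block, and the networks put its grip centre at 0.092–0.093 m, where it should be when fully down.
- **Bystanders:** both jars and the plaster model were found where they started, within the networks' few-millimetre error. The bottle was too, but only from the top camera because the arm hid it from the other one. The final top picture shows no change.
- **Not confirmed:** the mark itself on the blank can't be seen by either camera, so I judged it from the snap alone. The networks missed the blue jar in the last top picture, though it is plainly visible there and was found in the scene picture.

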